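# Find the unlocked centrifuge and hold its lid open for unloading

### The job

One of the two microcentrifuges is still locked and the other is free, which you can only tell by feel: try the tongue at the front of a lid, and if it stops dead, leave that one closed and go to the other. Lift the free lid by its tongue to 60 degrees and finish while still holding it there by the tongue, because the lid does not stay up by itself and a colleague is about to take the tubes out. Leave the other things on the bench where they are.

Things in the scene. Friction and masses are not known exactly. Their poses are not given: they have to be found in the camera images.
- centrifuge_a: the first of two look-alike benchtop microcentrifuges, standing side by side in either order, fixed to the bench: white case 240 mm deep (its x) by 200 mm wide (its y) by 100 mm high, lid on top to 117 mm (window dome to 122 mm). Origin under the case's centre on the bench; its -x side is the front (control panel, tongue), facing roughly towards the robot; +x is the rear, with the hinge.
- hinge_a (a joint): angle of that centrifuge's lid: 0 closed and level, growing as its front edge swings up and back; 1.047 is 60 degrees, 1.75 fully open. A free lid weighs 0.40 to 0.70 kg and has no stay: it takes 2 to 4 N upwards at the tongue to lift and falls shut when let go. A locked lid only gives 0.02 rad (5 mm at the tongue), then stops dead. Which of the two is locked cannot be seen.
- lid_a_hinge (a point): mid-point of that lid's hinge line at the rear of the case: 118 mm behind the case's centre, 100 mm above the bench; the hinge line runs along the case's y. Fixed to the case; its axes are those of the case.
- lid_a: that centrifuge's grey lid, 236 x 198 x 16 mm with a round clear window and the tongue; origin on its hinge line, so the lid lies towards its -x
- tongue_a (a point): grey grip tongue at the middle of that lid's front edge, 30 mm wide (its y), 12 mm thick, 46 mm long (its x), sticking out 44 mm in free air. This point is its middle: 258 mm in front of the hinge line and 9 mm above it (109 mm above the bench) when closed; turns with the lid. Pinch it across its width from above; it pivots between the pads while the gripper stays pointing down.
- centrifuge_b: the second of two look-alike benchtop microcentrifuges, standing side by side in either order, fixed to the bench: white case 240 mm deep (its x) by 200 mm wide (its y) by 100 mm high, lid on top to 117 mm (window dome to 122 mm). Origin under the case's centre on the bench; its -x side is the front (control panel, tongue), facing roughly towards the robot; +x is the rear, with the hinge.
- hinge_b (a joint): angle of that centrifuge's lid: 0 closed and level, growing as its front edge swings up and back; 1.047 is 60 degrees, 1.75 fully open. A free lid weighs 0.40 to 0.70 kg and has no stay: it takes 2 to 4 N upwards at the tongue to lift and falls shut when let go. A locked lid only gives 0.02 rad (5 mm at the tongue), then stops dead. Which of the two is locked cannot be seen.
- lid_b_hinge (a point): mid-point of that lid's hinge line at the rear of the case: 118 mm behind the case's centre, 100 mm above the bench; the hinge line runs along the case's y. Fixed to the case; its axes are those of the case.
- lid_b: that centrifuge's grey lid, 236 x 198 x 16 mm with a round clear window and the tongue; origin on its hinge line, so the lid lies towards its -x
- tongue_b (a point): grey grip tongue at the middle of that lid's front edge, 30 mm wide (its y), 12 mm thick, 46 mm long (its x), sticking out 44 mm in free air. This point is its middle: 258 mm in front of the hinge line and 9 mm above it (109 mm above the bench) when closed; turns with the lid. Pinch it across its width from above; it pivots between the pads while the gripper stays pointing down.
- tip_box: bystander: pipette-tip box, blue with clear top, 120 x 84 x 90 mm, loose; origin under its centre
- tube_rack: bystander: low white tube rack, 70 x 150 mm, 45 mm high with the tubes, loose; origin under its centre
- wash_bottle: bystander: white wash bottle with red cap and spout, 72 mm across, 190 mm high, loose; origin under its centre
- media_bottle: bystander: clear glass bottle with orange cap, 72 mm across, 150 mm high, loose; origin under its centre

How it is judged:
By the outcome, as a careful person would: the job done as asked, in the order asked, and still so for the second after the job is handed in, while the arm keeps its last pose, push and grip.
It also fails if it takes over 53 s, if anything falls off the work surface, if the arm or the gripper's body presses on something with over 40 N, if the wrist force passes 120 N, or if a joint passes its speed limit or range.

### The arm

A 6-joint arm with a two-finger parallel gripper is mounted at the origin on the work surface. World frame = base frame: x ahead of the robot, y to its left, z up, the work surface at z = 0. Lengths are in m, angles in degrees, forces in N, time in s.
With the tool pointing down it reaches from about 0.4 to 0.825 m from the base axis. Payload 7 kg.
Tool frame: the origin (TCP) lies midway between the tips of the shut fingers; the grasp point (between the pads) lies 19 mm behind it; z points along the fingers, y is the line along which they close (so a half turn about z gives the same grasp; the last joint's range is limited). The gripper opens to 88 mm and grips with 3 to 60 N. Pads are 19 mm wide; open, the fingers measure 130 mm over their backs; the gripper's body (78 mm by 193 mm) begins 47 mm behind the grasp point.
Start: joints at [85.262, 20.546, 0.682, 0, -70.136, -16.507], TCP at [0.245, 0.629, 0.205] pointing down, gripper open.
Joint ranges: [-176.03, 176.03], [-82.01, 121.73], [-58.28, 71.71], [-173.87, 95.51], [-174.79, -0.11], [-173.66, 173.66]. Speed limits (degrees/s): [136.94, 136.94, 172.46, 180, 180, 180].

### API

Orientations are given as [roll, pitch, yaw] about the fixed x, y, z axes, in that order (R = Rz(yaw) Ry(pitch) Rx(roll)).
In Python, from plant import ctrl gives the robot as it stands. The module is installed in compiled form; this text tells all that it offers.
- The arm moves only by the tool send_rows, never from a script. Its argument "plan" is a list that holds one entry, the list of rows, each a list of 6 numbers: the shift along the tool's x, y, z in normalised numbers (1 is 600 mm), then the turn, a rotation vector about the tool's x, y, z in fractions of the full range, 1 being 90 degrees. A call has 1 to 8 rows; each row is the pose to reach, as a shift and turn from the pose commanded when the call began, along the tool's axes at that moment; what a row does not reach only later rows make up. A row lasts 1/12 s, in which the tool goes at most 41.7 mm and 7.16 degrees, less where a joint would pass 70% of its speed; a pose out of reach is approached as far as the arm can. Shift and turn numbers lie between -1 and 1, and a call with a number outside is refused. A call with a gripper value outside its range is refused whole. "fingers" is the opening, from 0 (shut) to 1 (fully open), set as the call begins (left out, the last holds). The fingers move at their own pace and stop on an object; the grip force is fixed at half the most. Time passes only in rows, so rows that repeat a pose let the fingers close. It gives the time, the measured TCP pose, the force, the opening and the grip force at its end, in the units of the state.
- ctrl.get_obs(): the state, without advancing time (a new reading comes with each control period).
- ctrl.snapshot(name): name is "scene" or "top"; returns a dict with "img" (480x640x3 uint8, red, green, blue), "K" (3x3 intrinsics, pixels), "pose" (4x4, takes a point from camera to world coordinates). Camera axes: x right, y down, z forward; pixel columns grow to the right and rows downward; lengths in m; the calibration is good to about 2 mm. A picture is of the moment at which its call begins. There is no depth.
- ctrl.close_job(): hands the job in; it is judged then, once.
The state is a dict: "clock": time; "joint_pos": joint angles; "qvel": joint speeds; "tau": joint torques, N m; "tool_pos": TCP position; "orientation": TCP orientation; "force": force on the tool from outside, world axes, zero at the start; "moment": the same for the moment, N m; "opening": finger opening in m; "gripper_force": force on a finger pad.
Only numpy, scipy, OpenCV 4.12 (cv2) and the standard library are available. Lean on these libraries where they do the work, as an engineer would, in place of code of your own. Each camera call takes 0.05 s, during which the arm holds its last target. There are 200 camera calls.

## Working session

There is one attempt and no reset: what is moved stays moved. The work goes in short steps, Python scripts to look and compute and a tool call to move; the robot and the scene stay as the last step left them, time stands still between calls to the robot, and variables do not carry over. Pictures are saved under pics/ and viewed, at most 10 in all, crops included, and the job is handed in when it is done.

Besides the shell and the picture viewer there is one more tool, called after "Emit:" as name(argument=value, ...) on one line, values as JSON. send_rows: Moves the arm, as the interface text tells. Its arguments: {"type":"object","properties":{"plan":{"type":"array","items":{"type":"array","items":{"type":"array","items":{"type":"number"}}}},"fingers":{"type":"number"}},"required":["plan"]}

```bash
mkdir -p pics; python3 - <<'E'
from plant import ctrl
import cv2, numpy as np
np.set_printoptions(precision=4,suppress=True)
o=ctrl.get_obs(); print({k:np.round(v,3) for k,v in o.items()})
for n in("scene","top"):
    s=ctrl.snapshot(n); cv2.imwrite(f"pics/{n}0.png",s["img"][:,:,::-1]); np.savez(f"pics/{n}0.npz",**s); print(n,s["K"],s["pose"])
E
```

```text
{'clock': np.float64(0.0), 'joint_pos': array([ 85.261,  20.591,   0.633,  -0.018, -70.135, -16.505]), 'qvel': array([ 0.097,  0.149,  0.092,  0.021,  0.064, -0.087]), 'tau': array([ -0.   , -58.271,  29.304,   6.997,   0.007,  -0.   ]), 'tool_pos': array([0.244, 0.629, 0.204]), 'orientation': array([179.906,  -0.01 , -21.251]), 'force': array([-0.086,  0.292, -0.721]), 'moment': array([ 0.004,  0.003, -0.029]), 'gripper_force': np.float64(0.0), 'opening': np.float64(0.088)}
scene [[493.9008   0.     318.2136]
 [  0.     493.9008 241.3284]
 [  0.       0.       1.    ]] [[ 0.5172  0.7336 -0.4408  1.1618]
 [ 0.8558 -0.4479  0.2589 -0.334 ]
 [-0.0075 -0.5111 -0.8595  1.2419]
 [ 0.      0.      0.      1.    ]]
top [[480.903    0.     319.1962]
 [  0.     480.903  239.8087]
 [  0.       0.       1.    ]] [[-0.0133 -0.9958  0.0904  0.477 ]
 [-0.9997  0.0152  0.0205 -0.0159]
 [-0.0218 -0.0901 -0.9957  1.3421]
 [ 0.      0.      0.      1.    ]]
```

View pics/scene0.png

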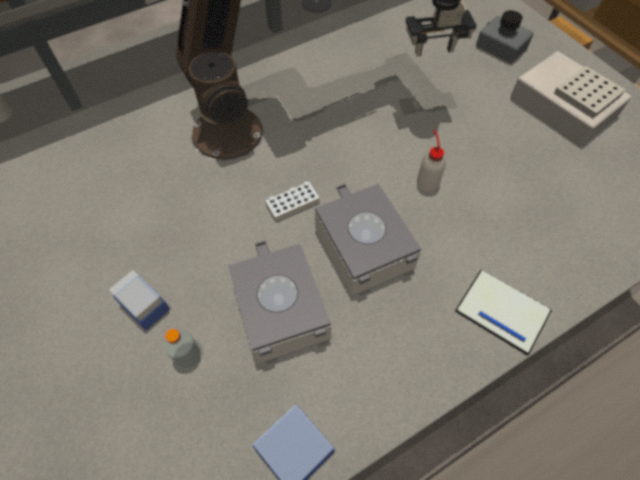

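View pics/top0.png

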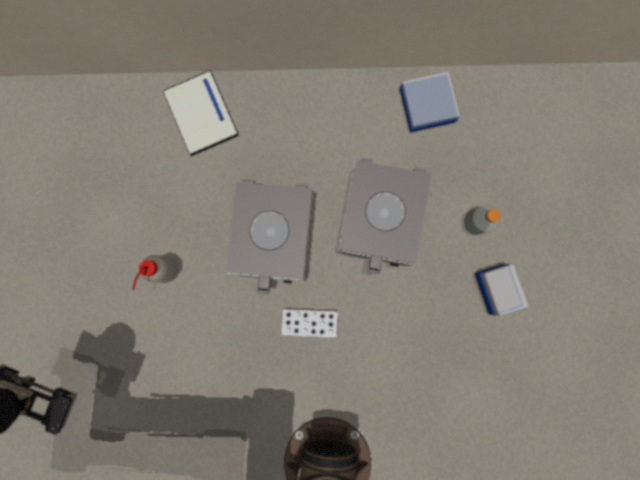

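The scene view shows two grey-lidded centrifuges with tongues near (343,192) and (263,250). In the top view the same tongues are near (264,283) and (376,263). The tube rack lies in front of them at (310,323), the wash bottle is at (150,268), and the arm is off to the left.

```bash
python3 - <<'E'
import cv2, numpy as np
def crop(n,x,y,w=64,h=48):
    im=np.load(f"pics/{n}0.npz")["img"][y-h//2:y+h//2,x-w//2:x+w//2,::-1]
    return cv2.resize(im,None,fx=6.2,fy=6.2,interpolation=cv2.INTER_CUBIC)
m=np.vstack([np.hstack([crop("top",264,278),crop("top",376,260)]),np.hstack([crop("scene",343,197),crop("scene",263,254)])])
cv2.imwrite("pics/m1.png",cv2.convertScaleAbs(m,alpha=1.4))
for n,pts in(("top",[(264,283),(290,260),(264,300),(376,263),(350,240)]),("scene",[(343,192),(263,250),(340,215),(300,270),(340,180),(250,240)])):
    h=cv2.cvtColor(np.load(f"pics/{n}0.npz")["img"],cv2.COLOR_RGB2LAB)
    for x,y in pts: print(n,x,y,h[y,x])
E
```

```text
top 264 283 [142 130 130]
top 290 260 [138 130 130]
top 264 300 [145 127 134]
top 376 263 [137 130 130]
top 350 240 [139 129 130]
scene 343 192 [131 129 128]
scene 263 250 [133 130 129]
scene 340 215 [129 130 129]
scene 300 270 [136 129 130]
scene 340 180 [150 129 134]
scene 250 240 [153 126 135]
```

View pics/m1.png

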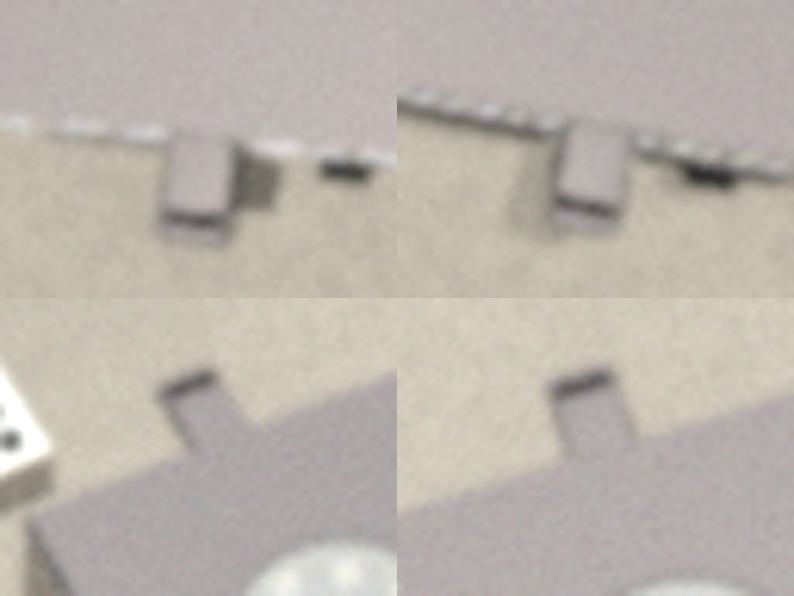

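The mosaic shows both tongues clearly, 11 px wide, each with a dark stripe near the tip. The stripe centres are top (264.3,289.0) and (374.3,269.2), scene (341.5,186.7) and (260.8,243.7). I'll triangulate those and fit the lids.

```bash
cat > h.py <<'E'
import cv2, numpy as np
np.set_printoptions(precision=4,suppress=True)
S={n:dict(np.load(f"pics/{n}0.npz")) for n in("top","scene")}
def P(s): return s["K"]@np.linalg.inv(s["pose"])[:3]
def tri(pt,ps):
    X=cv2.triangulatePoints(P(S["top"]),P(S["scene"]),np.array(pt,float).reshape(2,1),np.array(ps,float).reshape(2,1)); return (X[:3]/X[3]).ravel()
def plane(n,uv,z):
    s=S[n]; d=(s["pose"][:3,:3]@np.linalg.inv(s["K"])@np.c_[uv,np.ones(len(uv))].T).T; o=s["pose"][:3,3]
    return (o+d*((z-o[2])/d[:,2])[:,None])[:,:2]
E
python3 - <<'E'
from h import *
g=lambda ox,oy,x0,y0,p:((p[0]-x0)/6.2+ox,(p[1]-y0)/6.2+oy)
TL=lambda p:g(232,254,0,0,p); TR=lambda p:g(344,236,397,0,p); SL=lambda p:g(311,173,0,298,p); SR=lambda p:g(231,230,397,298,p)
for nm,a,b,pp in(("L",TL,SL,[((200,217),(189,383)),((165,135),(258,428)),((235,138),(197,462))]),("R",TR,SR,[((585,206),(582,383)),((565,125),(636,443)),((632,133),(568,460))])):
    print(nm,[tri(a(p),b(q)) for p,q in pp])
W={"top":[(269,230),(385,211)],"scene":[(367,228),(277,293)]}
for n in S:
    lab=cv2.GaussianBlur(cv2.cvtColor(S[n]["img"],cv2.COLOR_RGB2LAB),(5,5),0).astype(int)
    m=((lab[...,2]<133)&(lab[...,1]>=128)&(lab[...,0]>115)&(lab[...,0]<152)).astype(np.uint8)*255
    m=cv2.morphologyEx(m,cv2.MORPH_OPEN,np.ones((17,17)))
    cs,_=cv2.findContours(m,cv2.RETR_EXTERNAL,cv2.CHAIN_APPROX_NONE)
    for w in W[n]:
        for c in cs:
            if cv2.pointPolygonTest(c,w,False)>0:
                q=plane(n,c[:,0].astype(float),.117); r=cv2.minAreaRect((q*1000).astype(np.float32)); print(n,w,r,"box",cv2.boxPoints(r))
for i in(0,1): print("win",tri(W["top"][i],W["scene"][i]))
E
```

```text
L [array([0.4656, 0.152 , 0.1187]), array([0.4995, 0.1675, 0.1125]), array([0.4973, 0.138 , 0.1053])]
R [array([ 0.5114, -0.129 ,  0.1163]), array([ 0.5452, -0.122 ,  0.1089]), array([ 0.5407, -0.1502,  0.1137])]
top (269, 230) ((614.1578979492188, 139.06509399414062), (198.7207794189453, 244.97024536132812), 84.09888458251953) box [[482.1064  52.8242]
 [725.7785  27.6383]
 [746.2094 225.306 ]
 [502.5373 250.4919]]
top (385, 211) ((657.80224609375, -159.08035278320312), (202.37246704101562, 251.17991638183594), 78.6375732421875) box [[ 514.7386 -233.5403]
 [ 760.9955 -283.0264]
 [ 800.8659  -84.6204]
 [ 554.6089  -35.1343]]
scene (277, 293) ((652.9654541015625, -159.86026000976562), (202.11016845703125, 246.5133056640625), 77.81580352783203) box [[ 511.157  -232.625 ]
 [ 752.1175 -284.653 ]
 [ 794.7739  -87.0955]
 [ 553.8134  -35.0676]]
win [0.6161 0.1389 0.1143]
win [ 0.6598 -0.1605  0.1169]
```

The rows are not in the units I measure in: shifts go in shares of 600 mm and turns go in shares of 90 degrees. I convert before sending: 20.8 cm / 60 = 0.3467, 12.7 cm / 60 = 0.2117, -15.4 degrees / 90 = -0.1711.

Emit:
send_rows(plan=[[[0.0333, 0.03, -0.0333, 0, 0, -0.0222], [0.075, 0.07, -0.0667, 0, 0, -0.0444], [0.12, 0.1117, -0.0833, 0, 0, -0.0667], [0.1667, 0.1533, -0.0833, 0, 0, -0.0889], [0.2117, 0.195, -0.0833, 0, 0, -0.1111], [0.2567, 0.2367, -0.0833, 0, 0, -0.1333], [0.3017, 0.2783, -0.0833, 0, 0, -0.1556], [0.3467, 0.32, -0.0833, 0, 0, -0.1711]]], fingers=0.6)

```text
clock: 0.77
tool_pos: [0.3691, 0.3729, 0.2545]
orientation: [180.0, 0.0, -5.7]
force: [0.5, 0.2, 0.9]
opening: 0.0525
gripper_force: 0.0
```

```bash
cat >> h.py <<'E'
def to(x,y,z,yaw):
    from plant import ctrl
    from scipy.spatial.transform import Rotation as R
    o=ctrl.get_obs(); r=R.from_euler("xyz",o["orientation"],degrees=True)
    d=r.inv().apply(np.array([x,y,z])-o["tool_pos"])*100; t=(r.inv()*R.from_euler("xyz",[180,0,yaw],degrees=True)).as_rotvec(degrees=True)
    print("t",o["clock"],o["tool_pos"],o["orientation"],"F",o["force"],"open",o["opening"]); print("shift cm",d,"turn",t)
E
python3 -c "
from h import *
to(.476,.153,.20,-5.9)"
```

```text
t 0.7667 [0.3691 0.3729 0.2545] [179.9875   0.0132  -5.721 ] F [0.4796 0.166  0.8823] open 0.05249219547181692
shift cm [12.8282 20.8118  5.4505] turn [0.0125 0.0132 0.179 ]
```

Scaled: 20.8 cm / 60 = 0.3467, 19 cm / 60 = 0.3167, 0.2 degrees / 90 = 0.0022.

Emit:
send_rows(plan=[[[0.0333, 0.0533, 0, 0, 0, 0], [0.0667, 0.1067, 0, 0, 0, 0], [0.1, 0.16, 0, 0, 0, 0], [0.1333, 0.2133, 0.0167, 0, 0, 0], [0.1667, 0.2667, 0.05, 0, 0, 0], [0.1967, 0.3167, 0.0833, 0, 0, 0.0022], [0.2133, 0.3467, 0.125, 0, 0, 0.0022], [0.2133, 0.3467, 0.1583, 0, 0, 0.0022]]])

```text
clock: 1.43
tool_pos: [0.4752, 0.1513, 0.158]
orientation: [179.9, 0.1, -6.2]
force: [0.5, 0.7, -0.9]
opening: 0.0526
gripper_force: 0.0
```

```bash
python3 - <<'E'
from h import *
from plant import ctrl
to(.476,.153,.09,-5.9)
for n in("scene","top"):
    s=ctrl.snapshot(n); np.savez(f"pics/{n}1.npz",**s)
a=np.load("pics/top1.npz")["img"][240:320,210:320,::-1]; b=np.load("pics/scene1.npz")["img"][150:230,290:400,::-1]
cv2.imwrite("pics/m2.png",np.hstack([cv2.resize(i,(396,288),interpolation=cv2.INTER_CUBIC) for i in(a,b)]))
E
```

```text
t 1.4333 [0.4752 0.1513 0.158 ] [179.9488   0.063   -6.2447] F [ 0.5218  0.7375 -0.9327] open 0.05256681996210307
shift cm [ 0.0696 -0.1844  6.7962] turn [ 0.051   0.0632 -0.3447]
```

View pics/m2.png

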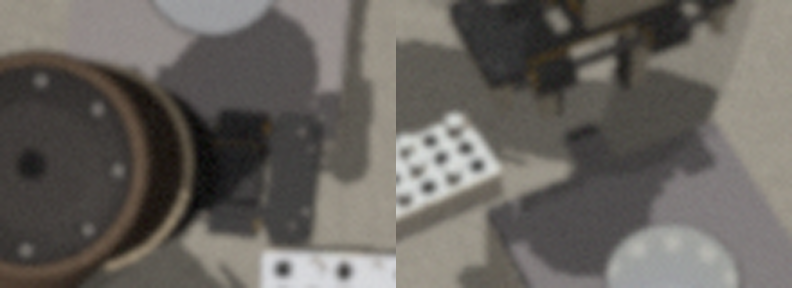

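The picture shows the arm hiding the tongue from above, and the gripper hovering over it clear of the rack. I'll go down, watching the force.

Scaled: 6.8 cm / 60 = 0.1133, 6.5 cm / 60 = 0.1083.

Emit:
send_rows(plan=[[[0, 0, 0.025, 0, 0, 0], [0, -0.0017, 0.05, 0, 0, 0], [0, -0.0017, 0.07, 0, 0, 0], [0, -0.0017, 0.0867, 0, 0, 0], [0, -0.0017, 0.0983, 0, 0, 0], [0, -0.0017, 0.1083, 0, 0, 0], [0, -0.0017, 0.1133, 0, 0, 0], [0, -0.0017, 0.1133, 0, 0, 0]]])

```text
clock: 2.2
tool_pos: [0.475, 0.1559, 0.0914]
orientation: [180.0, 0.0, -6.0]
force: [-0.2, -0.7, -0.5]
opening: 0.0526
gripper_force: 0.0
```

Emit:
send_rows(plan=[[[0, 0, 0, 0, 0, 0], [0, 0, 0, 0, 0, 0], [0, 0, 0, 0, 0, 0], [0, 0, 0, 0, 0, 0], [0, 0, 0, 0, 0, 0], [0, 0, 0, 0, 0, 0]]], fingers=0)

```text
clock: 2.7
tool_pos: [0.4752, 0.1552, 0.092]
orientation: [180.0, -0.0, -6.0]
force: [0.6, -2.7, 2.2]
opening: 0.028
gripper_force: 30.0
```

```bash
python3 -c "
from h import *
to(.476,.153,.09,-5.9)"
```

```text
t 2.7 [0.4752 0.1552 0.092 ] [179.9534  -0.0054  -6.0413] F [ 0.5923 -2.7353  2.1831] open 0.027950493552482837
shift cm [0.1067 0.211  0.1952] turn [ 0.0466 -0.0053 -0.1413]
```

Scaled: -0.9 cm / 60 = -0.015, -0.8 cm / 60 = -0.0133.

Emit:
send_rows(plan=[[[0, 0, -0.0033, 0, 0, 0], [0, 0, -0.0067, 0, 0, 0], [0, 0, -0.01, 0, 0, 0], [0, 0, -0.0133, 0, 0, 0], [0, 0, -0.015, 0, 0, 0], [0, 0, -0.015, 0, 0, 0]]])

```text
clock: 3.2
tool_pos: [0.4757, 0.1552, 0.1009]
orientation: [180.0, -0.0, -6.0]
force: [5.8, -6.1, -2.1]
opening: 0.028
gripper_force: 30.0
```

Emit:
send_rows(plan=[[[0, 0, -0.005, 0, 0, 0], [0, 0, -0.01, 0, 0, 0], [0, 0, -0.015, 0, 0, 0], [0.0017, 0, -0.02, 0, 0, 0], [0.0017, 0, -0.025, 0, 0, 0], [0.0017, 0, -0.025, 0, 0, 0]]])

```text
clock: 3.7
tool_pos: [0.4774, 0.1551, 0.1164]
orientation: [180.0, -0.1, -6.0]
force: [7.3, -6.5, -3.4]
opening: 0.0273
gripper_force: 30.0
```

```bash
python3 - <<'E'
from h import *
from plant import ctrl
to(.476,.155,.12,-6)
s=ctrl.snapshot("scene"); np.savez("pics/scene2.npz",**s)
cv2.imwrite("pics/m3.png",cv2.resize(s["img"][140:310,270:440,::-1],(600,600),interpolation=cv2.INTER_CUBIC))
E
```

```text
t 3.7 [0.4774 0.1551 0.1164] [179.9677  -0.1157  -6.0322] F [ 7.3121 -6.4617 -3.364 ] open 0.027314238225917796
shift cm [-0.1365  0.0235 -0.3652] turn [ 0.0323 -0.1157 -0.0323]
```

View pics/m3.png

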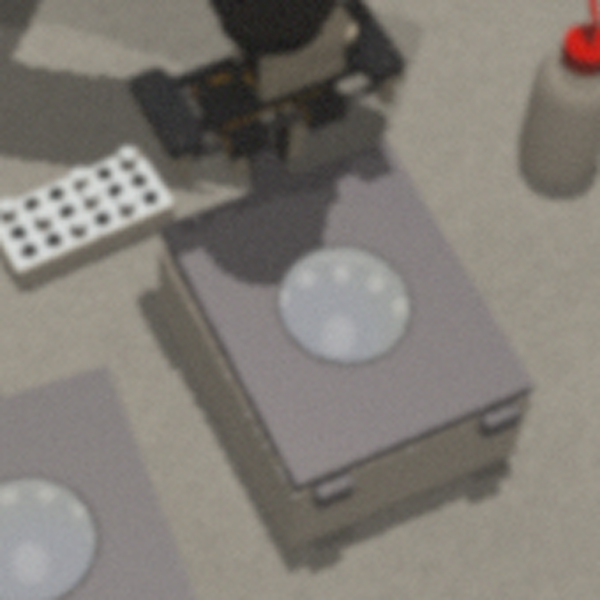

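The crop shows the lid held at the gripper, with the window near scene pixel (368,226). I'll compare the window and corner shifts with the first picture to tell lifting from slipping.

```bash
python3 - <<'E'
from h import *
A=[cv2.cvtColor(np.load(f"pics/scene{i}.npz")["img"],cv2.COLOR_RGB2GRAY).astype(np.float32) for i in(0,2)]
for nm,x,y,w,h in(("window",340,205,56,46),("rear edge R corner",400,225,30,50),("right-front edge",372,180,30,30),("other window (ref)",250,270,56,46)):
    a,b=[i[y:y+h,x:x+w] for i in A]
    print(nm,cv2.phaseCorrelate(a.copy(),b.copy(),cv2.createHanningWindow((w,h),cv2.CV_32F)))
d=np.deg2rad(-6);c=np.array([.615,.139]);f=np.array([np.cos(d),np.sin(d)])
for th in(0,.088):
    p=np.r_[c+f*(.118-.118*np.cos(th)),.117+.118*np.sin(th),1]; q=P(S["scene"])@p; print("predicted window",th,q[:2]/q[2])
E
```

```text
window ((0.018449585978849825, -1.1196651593813733), 0.842648892932468)
rear edge R corner ((0.33943531993768694, 0.35573789971962455), 1.0324324763615926)
right-front edge ((0.2699070101097121, -0.23185940852950537), 0.7542998880810208)
other window (ref) ((-0.04176091214522515, -0.018039339965000067), 1.07789402504762)
predicted window 0 [366.6461 227.1909]
predicted window 0.088 [367.0241 225.2442]
```

```bash
python3 -c "
from h import *
for t in np.arange(.1,1.08,.05): print('%.2f  x %.2f  z %.2f'%(t,25.8-25.8*np.cos(t)+.9*np.sin(t)-.22, -(25.8*np.sin(t)+.9*np.cos(t)-.9-2.45)))"
```

```text
0.10  x -0.00  z -0.12
0.15  x 0.20  z -1.40
0.20  x 0.47  z -2.66
0.25  x 0.80  z -3.91
0.30  x 1.20  z -5.13
0.35  x 1.65  z -6.34
0.40  x 2.17  z -7.53
0.45  x 2.74  z -8.68
0.50  x 3.37  z -9.81
0.55  x 4.06  z -10.90
0.60  x 4.79  z -11.96
0.65  x 5.59  z -12.98
0.70  x 6.43  z -13.96
0.75  x 7.32  z -14.89
0.80  x 8.25  z -15.78
0.85  x 9.23  z -16.63
0.90  x 10.25  z -17.42
0.95  x 11.30  z -18.16
1.00  x 12.40  z -18.85
1.05  x 13.52  z -19.48
```

Scaled: -3.9 cm / 60 = -0.065, -1.4 cm / 60 = -0.0233.

Emit:
send_rows(plan=[[[0.0017, 0, -0.0133, 0, 0, 0], [0.0033, 0, -0.0233, 0, 0, 0], [0.0058, 0, -0.0333, 0, 0, 0], [0.0083, 0, -0.045, 0, 0, 0], [0.0108, 0, -0.055, 0, 0, 0], [0.0133, 0, -0.065, 0, 0, 0], [0.0133, 0, -0.065, 0, 0, 0]]])

```text
clock: 4.33
tool_pos: [0.4849, 0.1553, 0.156]
orientation: [-179.9, -0.1, -6.0]
force: [0.3, 0.2, 0.5]
opening: 0.0004
gripper_force: 0.0
```

```bash
python3 - <<'E'
from h import *
from plant import ctrl
to(.476,.155,.12,-6)
s=ctrl.snapshot("scene"); np.savez("pics/scene3.npz",**s)
A=[cv2.cvtColor(np.load(f"pics/scene{i}.npz")["img"],cv2.COLOR_RGB2GRAY).astype(np.float32) for i in(0,3)]
a,b=[i[205:251,340:396] for i in A]
print(cv2.phaseCorrelate(a.copy(),b.copy(),cv2.createHanningWindow((56,46),cv2.CV_32F)))
cv2.imwrite("pics/m4.png",cv2.resize(s["img"][140:310,270:440,::-1],(600,600),interpolation=cv2.INTER_CUBIC))
E
```

```text
t 4.3333 [0.4849 0.1553 0.156 ] [-179.9292   -0.0901   -6.0309] F [0.3095 0.1858 0.5382] open 0.0003696351823534052
shift cm [-0.8879  0.1325  3.603 ] turn [-0.0707 -0.0901 -0.0308]
((-0.07081183047627349, 0.09255406525031873), 0.9849553272128105)
```

View pics/m4.png

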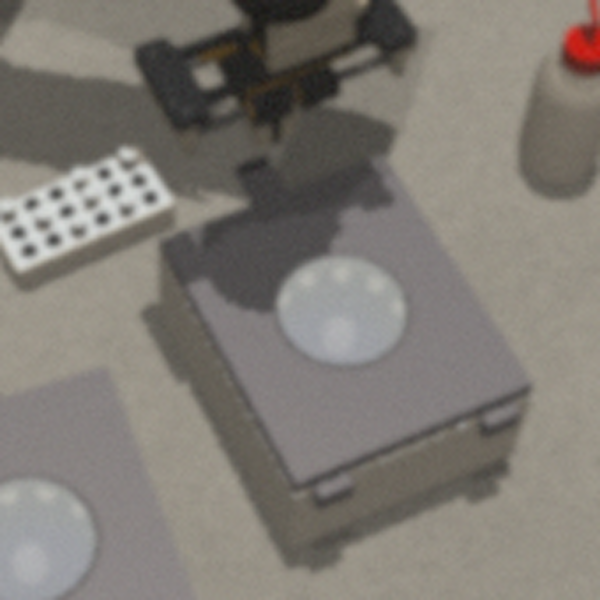

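The gripper is now shut and empty above a closed lid, with the window back at its original place. I'll measure how far the lid actually rose in the earlier picture.

```bash
python3 - <<'E'
from h import *
I=[np.load(f"pics/scene{i}.npz")["img"] for i in(0,2,3)]
for i in I:
    lab=cv2.GaussianBlur(cv2.cvtColor(i,cv2.COLOR_RGB2LAB),(3,3),0).astype(int)[205:255,340:396]
    m=((lab[...,0]>lab[...,0].mean())&(lab[...,0]>145)|(lab[...,1]<128)).astype(np.uint8)
    n,l,st,ce=cv2.connectedComponentsWithStats(m); k=1+st[1:,4].argmax()
    c=max(cv2.findContours((l==k).astype(np.uint8),cv2.RETR_EXTERNAL,cv2.CHAIN_APPROX_NONE)[0],key=len); print(st[k,4],cv2.fitEllipse(c))
# sub-pixel edge positions of lid side edges: shift via correlation on small patches
A=[cv2.cvtColor(i,cv2.COLOR_RGB2GRAY).astype(np.float32) for i in I]
for nm,x,y in(("front-right edge",384,196),("right mid edge",398,215),("left-front corner",320,215),("left mid",334,244)):
    t=A[0][y-8:y+8,x-8:x+8]
    for k in(1,2):
        r=cv2.matchTemplate(A[k][y-16:y+16,x-16:x+16],t,cv2.TM_CCOEFF_NORMED); print(nm,k,np.array(cv2.minMaxLoc(r)[3])-8,round(float(r.max()),2),end=" | ")
    print()
E
```

```text
842 ((26.510393142700195, 22.345848083496094), (29.051908493041992, 34.973690032958984), 97.6321792602539)
924 ((27.23919677734375, 20.773311614990234), (31.170862197875977, 35.9312629699707), 103.06258392333984)
860 ((26.64716339111328, 22.437639236450195), (29.384679794311523, 35.31779098510742), 94.85482025146484)
front-right edge 1 [7 7] 0.97 | front-right edge 2 [5 8] 0.96 | 
right mid edge 1 [-1 -5] 0.96 | right mid edge 2 [0 0] 0.98 | 
left-front corner 1 [-5  8] 0.5 | left-front corner 2 [ 1 -2] 0.62 | 
left mid 1 [5 7] 0.96 | left mid 2 [0 0] 0.99 |
```

Window centre moved by (+0.7,−1.6) px. The prediction is 1.95 px for a lift with the tool and 0.4 px for a locked lid. So this lid did rise about 0.08 rad, and then the tongue slipped out under side loads from a grasp about 3 mm off in y and an x lag on the arc. I'll regrip centred and deeper, and null the side forces.

Scaled: 2.5 cm / 60 = 0.0417, 1.5 cm / 60 = 0.025, -0.4 degrees / 90 = -0.0044.

Emit:
send_rows(plan=[[[-0.005, 0.0033, 0, 0, 0, -0.0044], [-0.0092, 0.0058, 0, 0, 0, -0.0044], [-0.0092, 0.0058, 0, 0, 0, -0.0044], [-0.0092, 0.0058, 0, 0, 0, -0.0044], [-0.0092, 0.0058, 0.0083, 0, 0, -0.0044], [-0.0092, 0.0058, 0.025, 0, 0, -0.0044], [-0.0092, 0.0058, 0.0417, 0, 0, -0.0044], [-0.0092, 0.0058, 0.0417, 0, 0, -0.0044]]], fingers=0.6)

```text
clock: 5.05
tool_pos: [0.4768, 0.1511, 0.1269]
orientation: [179.9, 0.2, -5.7]
force: [-0.8, -1.0, -0.1]
opening: 0.0481
gripper_force: 0.0
```

```bash
python3 -c "
from h import *
to(.479,.1523,.087,-5.6)"
```

```text
t 5.05 [0.4768 0.1511 0.1269] [179.8628   0.1948  -5.6783] F [-0.7939 -0.9503 -0.1262] open 0.048062554436543885
shift cm [ 0.2254 -0.1515  3.9844] turn [ 0.1371  0.1949 -0.078 ]
```

Scaled: 4 cm / 60 = 0.0667, 3.6 cm / 60 = 0.06.

Emit:
send_rows(plan=[[[0.0017, 0, 0.0167, 0, 0, 0], [0.0017, 0, 0.0333, 0, 0, 0], [0.0017, 0, 0.05, 0, 0, 0], [0.0017, 0, 0.06, 0, 0, 0], [0.0017, 0, 0.0667, 0, 0, 0], [0.0017, 0, 0.0667, 0, 0, 0], [0.0017, 0, 0.0667, 0, 0, 0]]])

```text
clock: 5.63
tool_pos: [0.4793, 0.1518, 0.0895]
orientation: [180.0, 0.0, -5.6]
force: [-0.1, 0.9, 1.0]
opening: 0.0524
gripper_force: 0.0
```

Emit:
send_rows(plan=[[[0, 0, 0, 0, 0, 0]]])

```text
clock: 5.72
tool_pos: [0.4796, 0.1521, 0.0901]
orientation: [-180.0, -0.0, -5.6]
force: [0.2, 0.1, 0.9]
opening: 0.0524
gripper_force: 0.0
```

Emit:
send_rows(plan=[[[0, 0, 0, 0, 0, 0], [0, 0, 0, 0, 0, 0], [0, 0, 0, 0, 0, 0], [0, 0, 0, 0, 0, 0], [0, 0, 0, 0, 0, 0], [0, 0, 0, 0, 0, 0]]], fingers=0)

```text
clock: 6.22
tool_pos: [0.4799, 0.1545, 0.09]
orientation: [-179.7, -0.1, -5.6]
force: [-2.3, 10.7, -2.5]
opening: 0.0288
gripper_force: 29.9
```

Scaled: -0.26 cm / 60 = -0.0043, -0.2 cm / 60 = -0.0033.

Emit:
send_rows(plan=[[[0, -0.0017, 0, 0, 0, 0], [0, -0.0033, 0, 0, 0, 0], [0, -0.0043, 0, 0, 0, 0], [0, -0.0043, 0, 0, 0, 0], [0, -0.0043, 0, 0, 0, 0]]])

```text
clock: 6.63
tool_pos: [0.4798, 0.1546, 0.0899]
orientation: [-180.0, -0.0, -5.6]
force: [-0.4, 0.9, 2.5]
opening: 0.0288
gripper_force: 29.9
```

Scaled: -1 cm / 60 = -0.0167, -0.8 cm / 60 = -0.0133.

Emit:
send_rows(plan=[[[0, 0, -0.0033, 0, 0, 0], [0.0003, 0, -0.0067, 0, 0, 0], [0.0005, 0, -0.01, 0, 0, 0], [0.0008, 0, -0.0133, 0, 0, 0], [0.0012, 0, -0.0167, 0, 0, 0], [0.0012, 0, -0.0167, 0, 0, 0]]])

```text
clock: 7.13
tool_pos: [0.4804, 0.1545, 0.1001]
orientation: [-180.0, -0.0, -5.6]
force: [2.9, 1.3, -2.9]
opening: 0.029
gripper_force: 29.9
```

```bash
cat >> h.py <<'E'
def win(k):
    from plant import ctrl
    to(.48,.155,.1,-5.6); o=ctrl.get_obs(); print("M",o["moment"])
    i=ctrl.snapshot("scene")["img"]; np.savez(f"pics/scene{k}.npz",img=i)
    lab=cv2.GaussianBlur(cv2.cvtColor(i,cv2.COLOR_RGB2LAB),(3,3),0).astype(int)[180:255,340:406]
    m=((lab[...,0]>145)&(lab[...,2]<131)|(lab[...,1]<128)&(lab[...,2]<131)).astype(np.uint8)
    n,l,st,ce=cv2.connectedComponentsWithStats(m); q=1+st[1:,4].argmax()
    c=max(cv2.findContours((l==q).astype(np.uint8),cv2.RETR_EXTERNAL,cv2.CHAIN_APPROX_NONE)[0],key=len); e=cv2.fitEllipse(c); print("window",st[q,4],e[0][0]+340,e[0][1]+180)
    d=np.deg2rad(-5.7);cc=np.array([.615,.139]);f=np.array([np.cos(d),np.sin(d)])
    for th in(0,.05,.1,.2,.4,.6,.8,1.047):
        p=np.r_[cc+f*(.118-.118*np.cos(th)-.017*np.sin(th)*-1),.1+.118*np.sin(th)+.017*np.cos(th),1]; r=P(S["scene"])@p; print(th,r[:2]/r[2],end=" ")
E
python3 -c "
from h import *
win(4)"
```

```text
t 7.1333 [0.4804 0.1545 0.1001] [-179.9799   -0.0239   -5.6468] F [ 2.8953  1.2986 -2.9312] open 0.028986303481758343
shift cm [-0.0488 -0.0473  0.006 ] turn [-0.0201 -0.024  -0.0468]
M [ 0.7067 -0.9585  0.0304]
window 876 366.819091796875 226.70079803466797
0 [366.6461 227.1909] 0.05 [366.991  226.3002] 0.1 [367.3891 225.4967] 0.2 [368.3442 224.1634] 0.4 [370.8744 222.6658] 0.6 [374.1797 222.8418] 0.8 [378.162  224.7759] 1.047 [383.7989 229.5929]
```

Now the side forces are small and the lid follows the tool: the window's −0.65 px matches 0.037 rad, which is past the lock's play. I'll carry on along the arc.

Scaled: -2.7 cm / 60 = -0.045, 0.28 cm / 60 = 0.0047.

Emit:
send_rows(plan=[[[0.0012, 0, -0.0067, 0, 0, 0], [0.002, 0, -0.0133, 0, 0, 0], [0.003, 0, -0.02, 0, 0, 0], [0.0038, 0, -0.0267, 0, 0, 0], [0.0047, 0, -0.0333, 0, 0, 0], [0.0058, 0, -0.04, 0, 0, 0], [0.0068, 0, -0.045, 0, 0, 0], [0.0068, 0, -0.045, 0, 0, 0]]])

```text
clock: 7.85
tool_pos: [0.4844, 0.154, 0.1273]
orientation: [-180.0, -0.0, -5.7]
force: [1.3, 3.2, -2.1]
opening: 0.029
gripper_force: 30.0
```

```bash
python3 -c "
from h import *
win(5)"
```

```text
t 7.85 [0.4844 0.154  0.1273] [-179.9779   -0.0149   -5.6541] F [ 1.2732  3.1506 -2.0857] open 0.028975112465947625
shift cm [-0.4473 -0.0511  2.7301] turn [-0.0221 -0.0149 -0.0541]
M [ 1.2351 -0.4496 -0.0432]
window 925 367.2346725463867 225.03343200683594
0 [366.6461 227.1909] 0.05 [366.991  226.3002] 0.1 [367.3891 225.4967] 0.2 [368.3442 224.1634] 0.4 [370.8744 222.6658] 0.6 [374.1797 222.8418] 0.8 [378.162  224.7759] 1.047 [383.7989 229.5929]
```

Scaled: -4.96 cm / 60 = -0.0827, -3.77 cm / 60 = -0.0628.

Emit:
send_rows(plan=[[[0.0025, -0.0005, -0.011, 0, 0, 0], [0.005, -0.001, -0.022, 0, 0, 0], [0.0077, -0.0012, -0.0325, 0, 0, 0], [0.0105, -0.0012, -0.0427, 0, 0, 0], [0.0137, -0.0012, -0.0528, 0, 0, 0], [0.017, -0.0012, -0.0628, 0, 0, 0], [0.0207, -0.0012, -0.0728, 0, 0, 0], [0.0245, -0.0012, -0.0827, 0, 0, 0]]])

```text
clock: 8.57
tool_pos: [0.4992, 0.1525, 0.1768]
orientation: [179.9, 0.0, -5.7]
force: [5.9, -2.6, -5.6]
opening: 0.0291
gripper_force: 30.0
```

```bash
python3 -c "
from h import *
win(6)"
```

```text
t 8.5667 [0.4992 0.1525 0.1768] [179.9439   0.0039  -5.6525] F [ 5.8864 -2.6144 -5.6169] open 0.02905467753105823
shift cm [-1.931  -0.0658  7.6806] turn [ 0.0561  0.0039 -0.0525]
M [-1.1014 -1.9058 -0.0167]
window 529 363.8293762207031 219.37093353271484
0 [366.6461 227.1909] 0.05 [366.991  226.3002] 0.1 [367.3891 225.4967] 0.2 [368.3442 224.1634] 0.4 [370.8744 222.6658] 0.6 [374.1797 222.8418] 0.8 [378.162  224.7759] 1.047 [383.7989 229.5929]
```

Emit:
send_rows(plan=[[[0.001, 0, 0, 0, 0, 0], [0.0057, 0, -0.01, 0, 0, 0], [0.01, 0.0005, -0.0195, 0, 0, 0], [0.0147, 0.0007, -0.0292, 0, 0, 0], [0.0195, 0.0007, -0.0385, 0, 0, 0], [0.0247, 0.0007, -0.048, 0, 0, 0], [0.0298, 0.0007, -0.0572, 0, 0, 0], [0.0298, 0.0007, -0.0572, 0, 0, 0]]])

```text
clock: 9.28
tool_pos: [0.5172, 0.1506, 0.2118]
orientation: [180.0, -0.0, -5.7]
force: [-3.5, -2.7, -1.8]
opening: 0.0286
gripper_force: 30.0
```

```bash
python3 - <<'E'
from h import *
from plant import ctrl
to(.51,.152,.21,-5.6)
a,b=[ctrl.snapshot(n)["img"][:,:,::-1] for n in("scene","top")]
cv2.imwrite("pics/m5.png",np.hstack([cv2.resize(a[120:310,270:440],(396,443),interpolation=cv2.INTER_CUBIC),cv2.resize(b[160:350,200:370],(396,443),interpolation=cv2.INTER_CUBIC)]))
E
```

```text
t 9.2833 [0.5172 0.1506 0.2118] [179.9696  -0.0155  -5.6526] F [-3.462  -2.7192 -1.7576] open 0.028567770212179135
shift cm [-0.7296 -0.0668  0.1801] turn [ 0.0304 -0.0155 -0.0526]
```

View pics/m5.png

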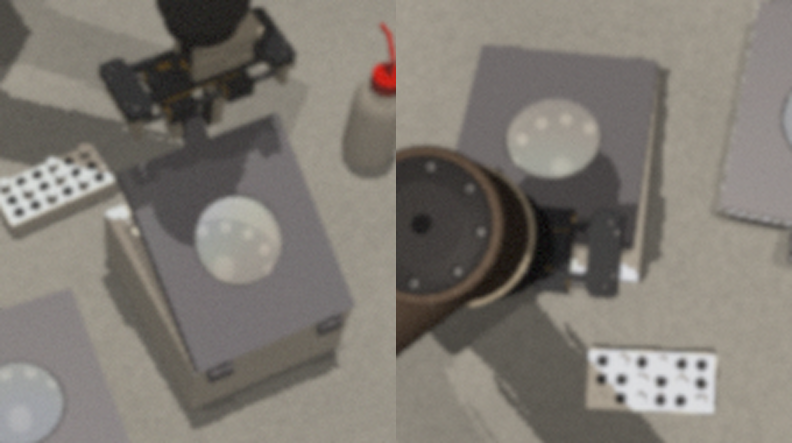

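The picture shows the lid held open by the tongue at around 30 degrees, with the white interior visible. The rack and bottle haven't moved. Continuing.

Scaled: -4.1 cm / 60 = -0.0683, -3.13 cm / 60 = -0.0522.

Emit:
send_rows(plan=[[[0.0047, 0, -0.009, 0, 0, 0], [0.0105, 0, -0.018, 0, 0, 0], [0.0163, 0.0005, -0.0268, 0, 0, 0], [0.0227, 0.0008, -0.0355, 0, 0, 0], [0.029, 0.0008, -0.0438, 0, 0, 0], [0.0357, 0.0008, -0.0522, 0, 0, 0], [0.0495, 0.0008, -0.0683, 0, 0, 0], [0.0495, 0.0008, -0.0683, 0, 0, 0]]])

```text
clock: 10.05
tool_pos: [0.5482, 0.1473, 0.2534]
orientation: [180.0, -0.1, -5.6]
force: [0.7, -5.0, -2.4]
opening: 0.0282
gripper_force: 30.0
```

Scaled: 3.27 cm / 60 = 0.0545, 2.77 cm / 60 = 0.0462.

Emit:
send_rows(plan=[[[0.0073, 0.0008, -0.0078, 0, 0, 0], [0.0147, 0.0017, -0.0155, 0, 0, 0], [0.0223, 0.0017, -0.0228, 0, 0, 0], [0.03, 0.0017, -0.03, 0, 0, 0], [0.038, 0.0017, -0.037, 0, 0, 0], [0.0462, 0.0017, -0.044, 0, 0, 0], [0.0545, 0.0017, -0.0507, 0, 0, 0], [0.0545, 0.0017, -0.0507, 0, 0, 0]]])

```text
clock: 10.72
tool_pos: [0.5799, 0.1436, 0.2828]
orientation: [-180.0, -0.1, -5.6]
force: [-0.0, 0.4, -1.6]
opening: 0.0279
gripper_force: 30.0
```

```bash
python3 - <<'E'
from h import *
from plant import ctrl
to(.51,.152,.21,-5.6)
for n in("scene","top"):
    s=ctrl.snapshot(n); np.savez(f"pics/{n}7.npz",**s)
a,b=[np.load(f"pics/{n}7.npz")["img"][:,:,::-1] for n in("scene","top")]
cv2.imwrite("pics/m6.png",np.hstack([cv2.resize(a[120:310,270:440],None,fx=2.33,fy=2.33,interpolation=cv2.INTER_CUBIC),cv2.resize(b[160:350,200:370],None,fx=2.33,fy=2.33,interpolation=cv2.INTER_CUBIC)]))
E
```

```text
t 10.7167 [0.5799 0.1436 0.2828] [-179.9729   -0.0614   -5.6497] F [-0.0222  0.3743 -1.5507] open 0.027884931966962106
shift cm [-7.0497 -0.1406  7.2718] turn [-0.0271 -0.0614 -0.0497]
```

View pics/m6.png

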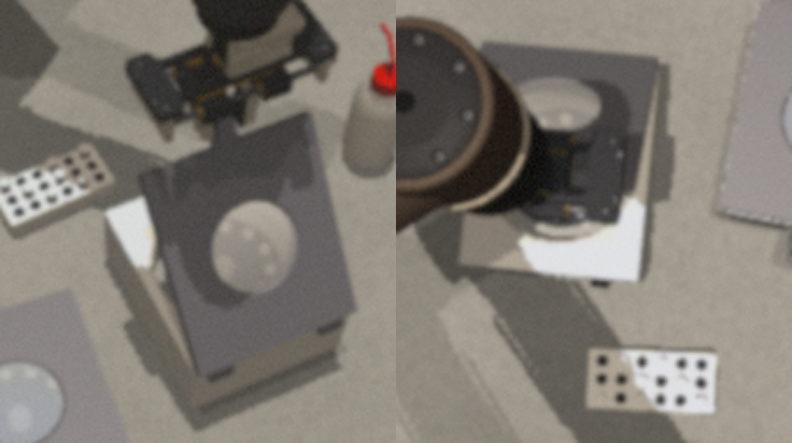

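The lid is well open in the picture, with front corners at about scene (332,195) and (403,169). I'll compare those with the projected corners for the angle.

```bash
cat >> h.py <<'E'
def corner(th,y,r=.236,h=.017,d=-5.7):
    d=np.deg2rad(d); f=np.array([np.cos(d),np.sin(d)]); l=np.array([-f[1],f[0]]); c=np.array([.615,.139])
    p=np.r_[c+f*(.118-r*np.cos(th)+h*np.sin(th))+l*y,.1+r*np.sin(th)+h*np.cos(th),1]; return p[:3]
def pix(n,p):
    q=P(S[n])@np.r_[p,1]; return q[:2]/q[2]
E
python3 - <<'E'
from h import *
for th in(0,.75,.8,.85,.9,.95): print(th,"L",pix("scene",corner(th,-.099)),"R",pix("scene",corner(th,.099)),"tongue",corner(th,0,.255,.009), "tip top",pix("scene",corner(th,0,.28,.015)))
print("rear",pix("scene",corner(.85,-.099,0)),pix("scene",corner(.85,.099,0)))
E
```

```text
0 L [314.7205 207.8105] R [377.6193 182.8951] tongue [0.4787 0.1526 0.109 ] tip top [339.5727 184.2877]
0.75 L [327.0459 194.0228] R [398.1218 166.173 ] tongue [0.5529 0.1452 0.2804] tip top [357.5477 162.7989]
0.8 L [328.691  194.7823] R [400.3389 166.6599] tongue [0.5621 0.1443 0.2892] tip top [359.7806 163.2538]
0.85 L [330.4345 195.7856] R [402.6486 167.3822] tongue [0.5717 0.1433 0.2975] tip top [362.138  163.9965]
0.9 L [332.2738 197.0363] R [405.0463 168.3439] tongue [0.5817 0.1423 0.3053] tip top [364.6163 165.0339]
0.95 L [334.2055 198.537 ] R [407.5266 169.5481] tongue [0.5921 0.1413 0.3127] tip top [367.2113 166.3722]
rear [356.5513 281.9407] [423.4496 252.4777]
```

Scaled: 3.7 cm / 60 = 0.0617, 2.41 cm / 60 = 0.0402.

Emit:
send_rows(plan=[[[0.0093, 0, -0.0072, 0, 0, 0], [0.0188, 0, -0.0138, 0, 0, 0], [0.0295, 0, -0.021, 0, 0, 0], [0.0402, 0, -0.0277, 0, 0, 0], [0.0508, 0, -0.034, 0, 0, 0], [0.0617, 0, -0.04, 0, 0, 0], [0.0617, 0, -0.04, 0, 0, 0], [0.0617, 0, -0.04, 0, 0, 0]]])

```text
clock: 11.48
tool_pos: [0.6159, 0.1396, 0.3063]
orientation: [-180.0, -0.0, -5.7]
force: [-2.5, 0.3, 0.1]
opening: 0.0278
gripper_force: 30.0
```

Emit:
send_rows(plan=[[[0, 0, 0, 0, 0, 0], [0, 0, 0, 0, 0, 0], [0, 0, 0, 0, 0, 0]]])

```text
clock: 11.73
tool_pos: [0.6152, 0.1398, 0.306]
orientation: [180.0, 0.0, -5.6]
force: [-1.0, 0.1, -0.5]
opening: 0.028
gripper_force: 30.0
```

```bash
python3 - <<'E'
from h import *
from plant import ctrl
to(*(corner(1.047,0,.255,.009)-[0,0,.019]),-5.6)
a=ctrl.snapshot("scene")["img"][:,:,::-1]
cv2.imwrite("pics/m7.png",cv2.resize(a[130:300,290:460],(595,595),interpolation=cv2.INTER_CUBIC))
for th in(.95,1,1.047,1.1): print(th,[(pix("scene",corner(th,y))-[290,130])*3.5 for y in(-.099,.099)])
E
```

```text
t 11.7333 [0.6152 0.1398 0.306 ] [179.9927   0.0084  -5.636 ] F [-0.9695  0.0809 -0.5055] open 0.028010010171955212
shift cm [-0.1869  0.0766 -0.0338] turn [ 0.0073  0.0084 -0.036 ]
0.95 [array([154.7193, 239.8794]), array([411.343 , 138.4185])]
1 [array([161.7906, 246.0131]), array([420.2927, 143.4907])]
1.047 [array([168.7067, 252.5847]), array([428.93  , 149.0444])]
1.1 [array([176.7998, 260.9306]), array([438.9045, 156.222 ])]
```

View pics/m7.png

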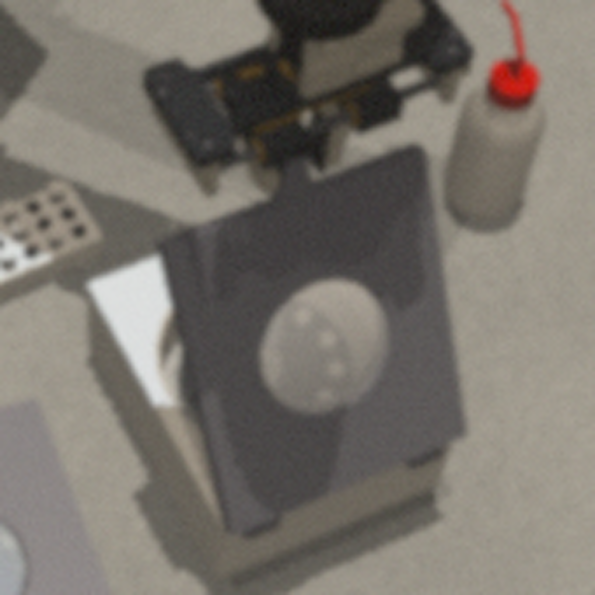

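The picture shows the lid held by its tongue, with corners at crop (165,245) and (427,147), within a couple of degrees of the 60° prediction. The tool's chord gives 60.1° with steady forces, and the rack and wash bottle are in place, so I'm handing it in.

```bash
python3 -c "
from plant import ctrl
print(ctrl.close_job())"
```

```text
the job is handed in; nothing more can be done
None
```

The left-hand centrifuge (robot's left, +y) was the free one: its lid is held by the tongue at about 60° and the job is handed in; the first grip slipped at about 5° and that lid fell shut once before I regripped, and the other centrifuge was never touched.

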